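# Unload a carrier strip from the feed track into the nest

### The job

Slide the flat carrier strip along the feed track until its end sticks out of the open end by about a third of its length, still lying in the track, then take it by that end and lay it level across both bars of the rest and let go. Take it again by its middle and lay it flat in the pocket of the nest. Do not let the strip fall on the table, and leave the other things alone.

Things in the scene. Friction and masses are not known exactly. Their poses are not given: they have to be found in the camera images.
- strip: carrier strip: flat steel plate 130x56x5 mm, 0.07 to 0.14 kg, with four dark pockets; origin at the centre of its underside, x along its length. Starts in the track, -x end to the open end, its long edges hidden by the rails. Closed fingers pressed on its flat top with 10 to 20 N drag it by friction (may slip). Pinched across its 56 mm width with some 40 N it can be carried by one end.
- track: feed track, fixed: aluminium block 160x84 mm with a channel on top, 59 mm wide, floor 40 mm above the table, rails 7 mm above that floor. Origin at the centre of its underside; x points to the closed end (stop, 10 mm high, at x = +70 mm). Open end at x = -80 mm, nothing stands beyond it. The strip lies lengthwise and starts 8 to 20 mm back from the open end.
- track_mouth (a point): middle of the channel floor at the track's open end; axes as the track's (-x points out of the track). Between the track and the rest and nest lies the low work stage (62 mm high, y -0.13 to 0.15) and over its far half (from x about 0.63) the microscope, 0.12 to 0.33 m high: carry the strip past in front of it, about x = 0.45
- rest: rest, fixed: foot 110x46x10 mm with two upright cross bars 38 mm either side of its middle (along its x), each 12 mm thick, 46 mm wide, tops 45 mm above the table. Origin at the centre of its underside. The strip, laid along the rest's x, juts out 5 mm beyond the bars at each side, so fingers can straddle it anywhere.
- nest: nest, fixed: aluminium block 150x81 mm with a pocket 137x63 mm (x along its length), floor 24 mm above the table, walls 8 mm above the floor. Over the middle 68 mm of its length the side walls are missing and the block is 48 mm wide down to the table: there alone is room for fingers holding the strip. Origin at the centre of its underside.
- petri: bystander, loose, to be left alone: round clear dish lid, 98 mm across, 12 high; origin at the centre of its underside
- dish: bystander, loose, to be left alone: round clear dish with a small circuit board in it, 62 mm across, 13 high; origin at the centre of its underside
- tip_pot: bystander, loose, to be left alone: brown and cream pot, 70x72x66 mm; origin at the centre of its underside
- chip_box: bystander, loose, to be left alone: lidded chip box, white over black, 59x54x16 mm, on the work stage; origin at the centre of its underside
- chuck: bystander, loose, to be left alone: metal chuck block with two clamp bars, 40x56x22 mm, on the work stage; origin at the centre of its underside
- loupe: bystander, loose, to be left alone: black round eye loupe, 38 mm across, 35 high; origin at the centre of its underside
- vial: bystander, loose, to be left alone: small vial with a dark cap, 29 mm across, 41 high; origin at the centre of its underside
- tweezers: bystander, loose, to be left alone: steel tweezers, 121x12x9 mm; origin at the centre of its underside
Not all that is in view belongs to the job. Of the things like the strip, leave any that is yellow; of the rest the larger one is meant.

How it is judged (in metres and radians):
On the way, in this order (a step that is already met when the one before it is completed fails the run):
1. the strip lies in the track and sticks out of its open end by 30 to 62 mm (x of strip in the frame of track_mouth between 0.003 and 0.035 m and z of strip in the frame of track_mouth below 0.004 m and angle between strip's own z axis and vertical below 0.05 rad), for 0.2 s.
2. the strip is held up by the end that stuck out (x of the grasp point in the frame of strip below -0.025 m and height (world z) of strip above 0.052 m and contact force between the fingers and strip above 1 N), for 0.2 s.
3. the strip lies level on both bars of the rest, let go (horizontal distance between strip and rest below 0.027 m and height (world z) of strip between 0.041 and 0.05 m and angle between strip's own z axis and vertical below 0.06 rad and angle between the x axis of strip and the x axis of rest, either way round below 0.5 rad and contact force between the fingers and strip below 0.1 N and linear speed of strip below 0.02 m/s), for 0.2 s.
4. the strip is held up by its middle (x of the grasp point in the frame of strip between -0.03 and 0.03 m and height (world z) of strip above 0.055 m and contact force between the fingers and strip above 1 N), for 0.2 s.
At the end, for the whole second after the job is handed in: the strip lies flat (within 0.04 rad) on the floor of the nest's pocket, centred within 7 mm, lengthwise within 0.12 rad either way round, at rest and released (horizontal distance between strip and nest below 0.007 m and angle between the x axis of strip and the x axis of nest, either way round below 0.12 rad and angle between strip's own z axis and vertical below 0.04 rad and height (world z) of strip between 0.02 and 0.0265 m and contact force between the fingers and strip below 0.1 N and linear speed of strip below 0.02 m/s); the robot touches nothing.
It fails at once if the strip falls or lies on the table (height (world z) of strip below 0.016 m).
It fails at once if a bystander is moved by more than 20 mm (distance of any of petri, dish, tip_pot, chip_box, chuck, loupe, vial, tweezers from where it was at the start of the episode above 0.02 m).
It also fails if it takes over 69 s, if anything falls off the work surface, if the arm or the gripper's body presses on something with over 40 N, if the wrist force passes 120 N, or if a joint passes its speed limit or range.

### The arm

A 6-joint arm with a two-finger parallel gripper is mounted at the origin on a cart in front of the work surface, level with it; the furniture and walls round the work are solid. World frame = base frame: x ahead of the robot, y to its left, z up, the work surface at z = 0. Lengths are in m, angles in degrees, forces in N, time in s.
With the tool pointing down it reaches from about 0.375 to 0.9 m from the base axis. Payload 3.1 kg.
Tool frame: the origin (TCP) lies between the finger pads; the fingertips stand 11 mm ahead of it and the grasp point (between the pads) lies 8 mm behind it; z points along the fingers, y is the line along which they close (so a half turn about z gives the same grasp; the last joint's range is limited). The gripper opens to 87 mm and grips with 3 to 60 N. Pads are 19 mm wide; open, the fingers measure 117 mm over their backs; the gripper's body (75 mm by 190 mm) begins 51 mm behind the grasp point.
Start: joints at [54.517, 30.224, 82.088, -0, 67.689, -10.227], TCP at [0.267, 0.565, 0.234] pointing down, gripper open.
Joint ranges: [-176.69, 176.69], [-43.24, 126.21], [12.49, 139.97], [-82, 262], [0, 151.66], [-163.58, 163.58]. Speed limits (degrees/s): [159.86, 159.86, 180, 180, 180, 180].

### API

Orientations are given as a 3x3 rotation matrix whose columns are the frame's x, y, z axes.
In Python, from rig import bot gives the robot as it stands.
- The arm moves only by the tool apply_moves, never from a script. Its argument "steps" is a list that holds one entry, the list of rows, each a list of 7 numbers: the shift along the tool's x, y, z in cm, then the turn, a rotation vector about the tool's x, y, z in degrees, then the gripper command: -1 is shut, 1 is fully open, values between are in proportion. In form: [[[dx, dy, dz, rx, ry, rz, jaw], ...]]. A call has 1 to 20 rows; each row is the pose to reach, as a shift and turn from the pose commanded when the call began, along the tool's axes at that moment; what a row does not reach only later rows make up. A row lasts 1/8 s, in which the tool goes at most 62.5 mm and 10.7 degrees, less where a joint would pass 70% of its speed; a pose out of reach is approached as far as the arm can. A call with a gripper value outside its range is refused whole. The fingers move at their own pace and stop on an object; the grip force is fixed at half the most. Time passes only in rows, so rows that repeat a pose let the fingers close. It gives the time, the measured TCP pose, the force, the opening and the grip force at its end, in the units of the state.
- bot.read_state(): the state, without advancing time (a new reading comes with each control period).
- bot.capture(name): name is "side" or "top"; returns the picture (480x640x3 uint8, blue, green, red); there is no depth.
- bot.camera_model(name): a dict with "intrinsics" (3x3 intrinsics, pixels), "R" (3x3) and "t" (3): a world point X has camera coordinates R X + t. Camera axes: x right, y down, z forward; pixel columns grow to the right and rows downward; lengths in m; the calibration is good to about 2 mm. A picture is of the moment at which its call begins. camera_model takes no time and is no camera call.
- bot.hand_in(): hands the job in; it is judged then, once.
The state is a dict: "time_s": time; "joint_positions": joint angles; "qvel": joint speeds; "tau": joint torques, N m; "position": TCP position; "tcp_rot": TCP orientation; "force": force on the tool from outside, world axes, zero at the start; "moment": the same for the moment, N m; "opening": opening from 0.0 (shut) to 1.0 (fully open); "grasp_force": force on a finger pad.
Only numpy, scipy, OpenCV 4.12 (cv2) and the standard library are available. Lean on these libraries where they do the work, as an engineer would, in place of code of your own. Each camera call takes 0.05 s, during which the arm holds its last target. There are 200 camera calls.

## Working session

There is one attempt and no reset: what is moved stays moved. The work goes in short steps, Python scripts to look and compute and a tool call to move; the robot and the scene stay as the last step left them, time stands still between calls to the robot, and variables do not carry over. Pictures are saved under pics/ and viewed, at most 10 in all, crops included, and the job is handed in when it is done.

Besides the shell and the picture viewer there is one more tool, called after "Emit:" as name(argument=value, ...), one argument or row to a line, values as JSON. apply_moves: Moves the arm, as the interface text tells. Its arguments: {"type":"object","properties":{"steps":{"type":"array","items":{"type":"array","items":{"type":"array","items":{"type":"number"}}}}},"required":["steps"]}

```bash
ls; mkdir -p pics; python3 - <<'E'
from rig import bot
import cv2,json
for n in("top","side"):
    cv2.imwrite(f"pics/{n}0.png",bot.capture(n)); m=bot.camera_model(n); print(n,m)
s=bot.read_state();print(s)
E
```

```text
pics
top {'intrinsics': array([[511.84966506,   0.        , 317.97633848],
       [  0.        , 511.84966506, 239.5414867 ],
       [  0.        ,   0.        ,   1.        ]]), 'R': array([[ 0.02429117, -0.99963027,  0.01221758],
       [-0.98619713, -0.02596338, -0.16352713],
       [ 0.16378388, -0.00807667, -0.98646318]]), 't': array([0.07361353, 0.51924143, 1.47328863])}
side {'intrinsics': array([[530.07132519,   0.        , 308.29700113],
       [  0.        , 530.07132519, 231.28024607],
       [  0.        ,   0.        ,   1.        ]]), 'R': array([[ 0.93770337, -0.34737708,  0.00644654],
       [-0.18706272, -0.52041548, -0.83317181],
       [ 0.29277967,  0.7800621 , -0.55297665]]), 't': array([-0.44942258,  0.18970539,  1.65423237])}
{'time_s': 0.1, 'joint_positions': array([ 5.45163676e+01,  3.02738103e+01,  8.21502105e+01, -1.23024570e-04,
        6.76884718e+01, -1.02260614e+01]), 'qvel': array([-0.00238161, -0.05294128, -0.17372623, -0.00267931,  0.01237242,
        0.01897027]), 'tau': array([-3.16864616e-04, -4.40983057e+01, -1.77151537e+01,  6.34827325e-02,
        5.34437061e-02, -4.51176606e-05]), 'position': array([0.26626189, 0.56473428, 0.23266116]), 'tcp_rot': array([[-9.04398922e-01,  4.26686412e-01, -1.13805698e-03],
       [ 4.26687789e-01,  9.04397574e-01, -1.59988363e-03],
       [ 3.46607369e-04, -1.93252805e-03, -9.99998073e-01]]), 'force': array([-0.74808196,  0.22073882,  0.60430698]), 'moment': array([-0.04671221,  0.03143376, -0.0039182 ]), 'grasp_force': 0.0, 'opening': 1.0002963819853024}
```

View pics/top0.png

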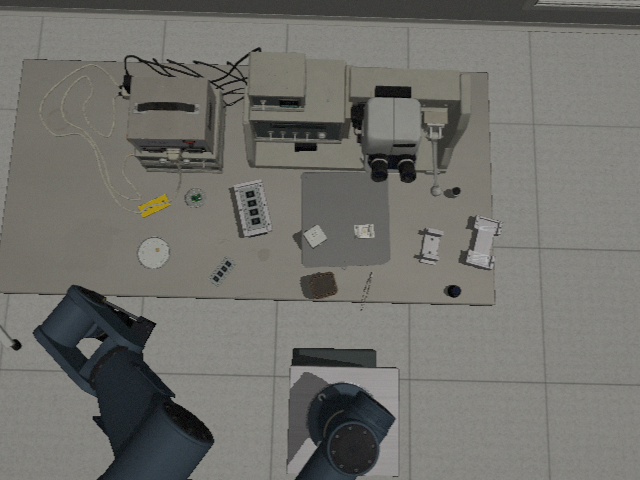

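View pics/side0.png

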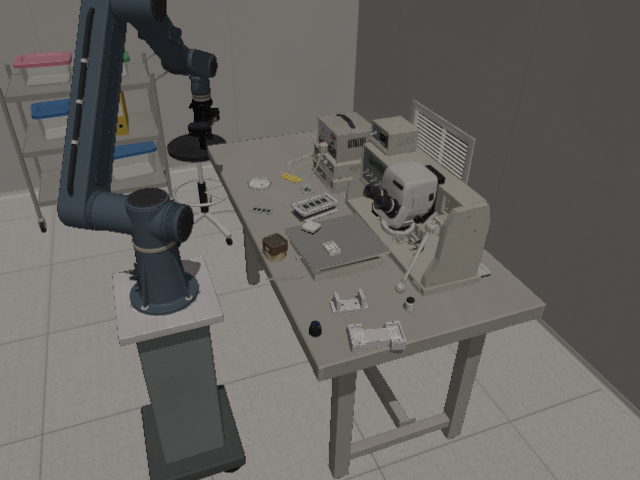

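The top view shows three things like the strip: a yellow one at (155,205), a small dark one at (222,271) lying loose, and the larger plate with four dark pockets in the track at (252,208). I choose the one in the track. The rest is at (430,246) and the nest at (483,242). I'll check with close crops.

```bash
python3 - <<'E'
import cv2,numpy as np
a=cv2.imread("pics/top0.png")
f=lambda x,y,w,h,s:cv2.resize(a[y:y+h,x:x+w],None,fx=s,fy=s,interpolation=cv2.INTER_CUBIC)
A=f(215,165,75,85,5.5) ; B=f(410,205,100,85,3.8)
H=max(A.shape[0],B.shape[0])
p=lambda i:cv2.copyMakeBorder(i,0,H-i.shape[0],0,0,0)
cv2.imwrite("pics/c1.png",np.hstack([p(A),p(B)]))
E
```

```text
(no output)
```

View pics/c1.png

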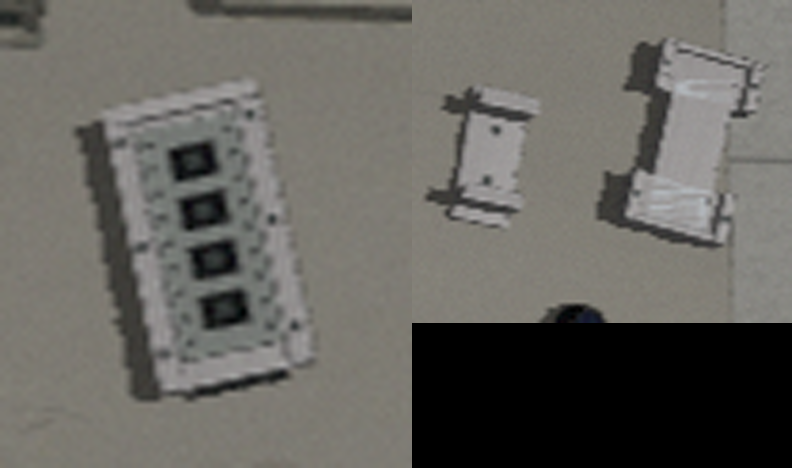

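The crop confirms the choice: four dark pockets between the rails, with the open end at the bottom, toward the robot. The rest's bars and the nest's side walls can be seen too. Next I measure them.

```bash
cat > h.py <<'E'
import cv2,numpy as np
from rig import bot
def ray(n,uv,z):
    m=bot.camera_model(n);K,R,t=m["intrinsics"],m["R"],m["t"]
    uv=np.atleast_2d(np.float64(uv)); d=np.c_[uv,np.ones(len(uv))]@np.linalg.inv(K).T@R
    c=-R.T@t; return c+d*((z-c[2])/d[:,2])[:,None]
def proj(n,X):
    m=bot.camera_model(n);p=(np.atleast_2d(X)@m["R"].T+m["t"])@m["intrinsics"].T
    return p[:,:2]/p[:,2:]
def blobs(mask,lo,hi):
    k,l,s,c=cv2.connectedComponentsWithStats(mask.astype(np.uint8))
    return [(c[i],s[i,4],np.argwhere(l==i)[:,::-1]) for i in range(1,k) if lo<=s[i,4]<=hi]
def rect(pts,n,z):
    w=ray(n,pts,z)[:,:2]; c,s,_=cv2.minAreaRect(np.float32(w*1000)); b=cv2.boxPoints((c,s,_))
    i=0 if np.linalg.norm(b[1]-b[0])>np.linalg.norm(b[2]-b[1]) else 1
    v=b[i+1]-b[i]; return np.round(c,1),np.round(sorted(s),1),round(np.degrees(np.arctan2(v[1],v[0]))%180,1)
E
python3 - <<'E'
from h import *
a=cv2.imread("pics/top0.png");g=cv2.cvtColor(a,cv2.COLOR_BGR2GRAY)
def roi(m,x0,y0,x1,y1):
    o=np.zeros_like(m);o[y0:y1,x0:x1]=m[y0:y1,x0:x1];return o
d=blobs(roi(g<75,243,188,264,228),8,80)
for c,n,_ in d: print("pocket",c.round(1),n,ray("top",c,.045).round(4)[0])
for T in(140,155):
  for nm,r,z in(("track",(228,172,276,242),.047),("rest",(415,224,445,268),.045),("nest",(462,212,506,272),.032)):
    for c,n,p in blobs(roi(g>T,*r),25,5000): print(T,nm,c.round(1),n,rect(p,"top",z))
man=np.array([[103,112],[255,80],[312,360],[160,392]])/5.5+[215,165]
print("track man",ray("top",man,.047).round(4))
man=np.array([[70,90],[126,100],[110,225],[38,212]])/3.8+[410,205]
print("rest man",ray("top",man,.045).round(4))
man=np.array([[252,38],[352,65],[313,243],[215,215]])/3.8+[410,205]
print("nest man",ray("top",man,.032).round(4))
E
```

```text
pocket [249.7 193.9] 52 [0.6499 0.2945 0.045 ]
pocket [251.7 202.7] 55 [0.623  0.2875 0.045 ]
pocket [253.5 211.7] 54 [0.5956 0.2808 0.045 ]
pocket [255.4 220.7] 55 [0.5685 0.2739 0.045 ]
140 track [247.2 183. ] 68 (array([682.9, 303.6]), array([ 7.8, 79.1]), np.float32(104.1))
140 track [262.1 195. ] 48 (array([647.7, 257.1]), array([ 9.9, 53.4]), np.float32(19.0))
140 track [238.6 200.1] 37 (array([629.3, 326.1]), array([ 8.1, 50. ]), np.float32(14.6))
140 track [266.3 214.2] 49 (array([589.1, 243. ]), array([10.7, 50.6]), np.float32(11.5))
140 track [242.5 219.2] 46 (array([572.3, 312.1]), array([ 7.5, 50.7]), np.float32(13.8))
140 track [255.4 231.3] 82 (array([536.5, 273.3]), array([14.9, 65. ]), np.float32(99.8))
140 rest [435.5 231.2] 51 (array([ 551.1, -263.2]), array([10.7, 43.8]), np.float32(80.0))
140 rest [430.9 246.6] 278 (array([ 503.9, -249.6]), array([47.4, 66.5]), np.float32(171.4))
140 rest [428.3 261.6] 38 (array([ 460., -239.]), array([ 8.2, 41.9]), np.float32(80.0))
140 nest [482.5 242.6] 792 (array([ 527.7, -405.4]), array([ 64.8, 148.1]), np.float32(166.3))
155 nest [486.3 228.4] 57 (array([ 565.9, -418.9]), array([15.3, 45.8]), np.float32(91.5))
155 nest [480.2 257.4] 138 (array([ 478.3, -396.7]), array([39.7, 47.7]), np.float32(88.3))
track man [[0.6744 0.3433 0.047 ]
 [0.6947 0.2613 0.047 ]
 [0.5401 0.2242 0.047 ]
 [0.5205 0.3049 0.047 ]]
rest man [[ 0.5581 -0.2408  0.045 ]
 [ 0.5513 -0.2847  0.045 ]
 [ 0.4526 -0.2707  0.045 ]
 [ 0.4613 -0.2149  0.045 ]]
nest man [[ 0.6065 -0.3891  0.032 ]
 [ 0.5868 -0.4681  0.032 ]
 [ 0.4442 -0.4326  0.032 ]
 [ 0.4642 -0.3563  0.032 ]]
```

```bash
cat >> h.py <<'E'
def delta(xyz,yaw):  # shift in tool axes (cm) and turn (deg) that bring the TCP to xyz, tool down, tool y at yaw
    s=bot.read_state();R=s["tcp_rot"];from scipy.spatial.transform import Rotation as Q
    y=np.radians(yaw);Y=np.array([np.cos(y),np.sin(y),0]);Z=np.array([0,0,-1.]);T=np.c_[np.cross(Y,Z),Y,Z]
    print("pos",s["position"].round(4),"t",s["time_s"],"F",s["force"].round(1),"shift cm",(R.T@(np.array(xyz)-s["position"])*100).round(2),"rot",Q.from_matrix(R.T@T).as_rotvec(True).round(2),"op",round(s["opening"],3),"gf",round(s["grasp_force"],1))
E
python3 - <<'E'
from h import *
delta((.636,.291,.10),104.2);delta((.636,.291,.062),104.2)
a=cv2.imread("pics/top0.png");b=cv2.imread("pics/side0.png")
f=lambda i,x,y,w,h:cv2.resize(i[y:y+h,x:x+w],None,fx=5,fy=5,interpolation=cv2.INTER_CUBIC)
cv2.imwrite("pics/c2.png",np.hstack([f(a,415,215,35,60),f(b,322,283,90,60)]))
E
```

```text
pos [0.2663 0.5647 0.2327] t 0.1 F [-0.7  0.2  0.6] shift cm [-45.12  -8.95  13.27] rot [ -0.1   -0.06 -39.46] op 1.0 gf 0.0
pos [0.2663 0.5647 0.2327] t 0.1 F [-0.7  0.2  0.6] shift cm [-45.12  -8.95  17.07] rot [ -0.1   -0.06 -39.46] op 1.0 gf 0.0
```

View pics/c2.png

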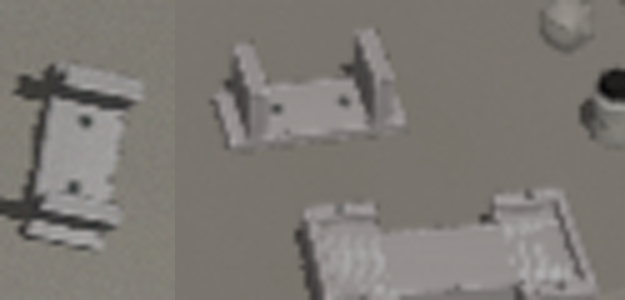

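The crop shows the rest's two upright bars, and on its foot two screws at top-view pixels (432,239) and (430,252), which give its middle. The nest is open in the middle of its sides. I'll move to above the strip and close the fingers.

Emit:
apply_moves(
  steps=[
    [[-20,-4,8,0,0,-20,-1],[-40,-8,11,0,0,-39.5,-1],[-45.1,-9,13.3,0,0,-39.5,-1],[-45.1,-9,13.3,0,0,-39.5,-1],[-45.1,-9,13.3,0,0,-39.5,-1],[-45.1,-9,13.3,0,0,-39.5,-1],[-45.1,-9,13.3,0,0,-39.5,-1],[-45.1,-9,13.3,0,0,-39.5,-1],[-45.1,-9,13.3,0,0,-39.5,-1],[-45.1,-9,13.3,0,0,-39.5,-1],[-45.1,-9,16.5,0,0,-39.5,-1],[-45.1,-9,16.5,0,0,-39.5,-1]],
  ],
)

```text
time_s: 1.6
position: [0.6325, 0.2922, 0.0665]
tcp_rot: [[-0.969, -0.248, -0.006], [-0.248, 0.969, -0.002], [0.007, 0.0, -1.0]]
force: [-0.5, -0.3, -0.1]
opening: 0.005
grasp_force: 0.0
```

```bash
python3 - <<'E'
from h import *
delta((.636,.291,.056),104.2)
print(ray("top",[[432,239.2],[429.6,252.4]],.01).round(4))
# rest: foot bottom end corners (z=.01), bar top corners
c=np.array([[60,67],[143,90],[135,103],[52,78], [45,197],[122,217],[38,205],[115,228]])/5+[415,215]
print(ray("top",c,.045).round(4))
f=np.array([[25,235],[100,250]])/5+[415,215];print("foot near",ray("top",f,.01).round(4))
s=np.array([[235,45],[262,73],[245,42],[358,32],[385,62],[372,30]])/5+[322-35,283]
print("side bars",ray("side",s,.045).round(4))
E
```

```text
pos [0.6325 0.2922 0.0665] t 1.6 F [-0.5 -0.3 -0.1] shift cm [-0.31 -0.2   1.05] rot [ 0.   -0.38  0.16] op 0.005 gf 0.0
[[ 0.5327 -0.2593  0.01  ]
 [ 0.4921 -0.2516  0.01  ]]
[[ 0.5589 -0.2366  0.045 ]
 [ 0.5463 -0.2859  0.045 ]
 [ 0.5383 -0.281   0.045 ]
 [ 0.5521 -0.2318  0.045 ]
 [ 0.4806 -0.2269  0.045 ]
 [ 0.4699 -0.2723  0.045 ]
 [ 0.4757 -0.2227  0.045 ]
 [ 0.4632 -0.268   0.045 ]]
foot near [[ 0.4621 -0.2223  0.01  ]
 [ 0.4542 -0.2674  0.01  ]]
side bars [[ 0.4764 -0.2288  0.045 ]
 [ 0.4816 -0.2579  0.045 ]
 [ 0.4832 -0.2283  0.045 ]
 [ 0.551  -0.2429  0.045 ]
 [ 0.5545 -0.2737  0.045 ]
 [ 0.5598 -0.2441  0.045 ]]
```

Emit:
apply_moves(
  steps=[
    [[0,0,0.9,0,0,0,-1],[0,0,1.1,0,0,0,-1],[0,0,1.1,0,0,0,-1]],
  ],
)

```text
time_s: 1.98
position: [0.6362, 0.2917, 0.0581]
tcp_rot: [[-0.969, -0.246, 0.001], [-0.246, 0.969, 0.0], [-0.001, -0.0, -1.0]]
force: [-0.5, 0.3, -0.3]
opening: 0.005
grasp_force: 0.0
```

Emit:
apply_moves(
  steps=[
    [[0,0,0.3,0,0,0,-1],[0,0,0.3,0,0,0,-1],[0,0,0.3,0,0,0,-1]],
  ],
)

```text
time_s: 2.35
position: [0.6368, 0.2917, 0.0565]
tcp_rot: [[-0.969, -0.246, 0.002], [-0.246, 0.969, 0.001], [-0.002, 0.0, -1.0]]
force: [-1.0, -0.8, 7.3]
opening: 0.003
grasp_force: 3.0
```

Emit:
apply_moves(
  steps=[
    [[0,0,0.2,0,0,0,-1],[0,0,0.2,0,0,0,-1],[0.7,0,0.2,0,0,0,-1],[1.5,0,0.2,0,0,0,-1],[2.3,0,0.2,0,0,0,-1],[3.1,0,0.2,0,0,0,-1],[3.9,0,0.2,0,0,0,-1],[4.7,0,0.2,0,0,0,-1],[5.5,0,0.2,0,0,0,-1],[5.8,0,0.2,0,0,0,-1],[5.8,0,0.2,0,0,0,-1]],
  ],
)

```text
time_s: 3.72
position: [0.5844, 0.2782, 0.0564]
tcp_rot: [[-0.969, -0.246, 0.011], [-0.246, 0.969, 0.003], [-0.011, 0.0, -1.0]]
force: [2.1, 1.0, 11.4]
opening: 0.001
grasp_force: 5.5
```

```bash
python3 - <<'E'
from h import *
delta((.6,.3,.1),104.2)
a=bot.capture("side");cv2.imwrite("pics/s1.png",a)
p=proj("side",[[.58,.28,.05]])[0].astype(int);print(p)
cv2.imwrite("pics/s1c.png",cv2.resize(a[p[1]-45:p[1]+45,p[0]-60:p[0]+60],None,fx=5,fy=5,interpolation=cv2.INTER_CUBIC))
E
```

```text
pos [0.5844 0.2782 0.0564] t 3.725 F [ 2.1  1.  11.4] shift cm [-2.1   1.73 -4.33] rot [0.01 0.64 0.03] op 0.001 gf 5.5
[307 203]
```

View pics/s1c.png

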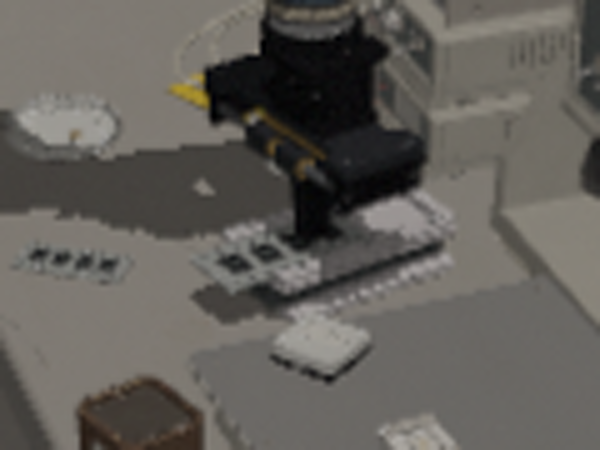

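The strip has slid out: its end sticks out past the track, and two pockets show at crop (235,262) and (268,251). I'll lift, move back, and measure it in the top view.

Emit:
apply_moves(
  steps=[
    [[0,0,-2,0,0,0,-1],[0,0,-5,0,0,0,-1],[0,10,-6,0,0,0,1],[0,16,-6,0,0,0,1],[0,18,-6,0,0,0,1],[0,18,-6,0,0,0,1]],
  ],
)

```text
time_s: 4.53
position: [0.5336, 0.4559, 0.1135]
tcp_rot: [[-0.968, -0.252, 0.001], [-0.252, 0.968, 0.002], [-0.001, 0.001, -1.0]]
force: [1.6, -0.5, -0.9]
opening: 0.373
grasp_force: 0.0
```

```bash
python3 - <<'E'
from h import *
p=np.array([[235,262],[268,251]])/5+[307-60,203-45];print("side",ray("side",p,.045).round(4))
a=bot.capture("top");cv2.imwrite("pics/t1.png",a);g=cv2.cvtColor(a,cv2.COLOR_BGR2GRAY)
q=proj("top",[[.55,.27,.045]])[0];print(q)
m=np.zeros_like(g);m[195:255,240:275]=g[195:255,240:275]<75
for c,n,_ in blobs(m,8,90): print("pocket",c.round(1),n,ray("top",c,.045).round(4)[0])
delta((.51,.259,.11),104.2)
E
```

```text
side [[0.517  0.2566 0.045 ]
 [0.5456 0.2632 0.045 ]]
[256.43258476 226.87487273]
pocket [253.3 211.1] 49 [0.5975 0.2813 0.045 ]
pocket [255.3 220.2] 51 [0.57   0.2742 0.045 ]
pocket [257.2 229.2] 52 [0.543  0.2673 0.045 ]
pocket [259.2 238.2] 50 [0.5162 0.2603 0.045 ]
pos [0.5344 0.4534 0.1131] t 4.575 F [ 0.2  0.3 -0.6] shift cm [  7.21 -18.21   0.31] rot [-0.02  0.02  0.26] op 0.422 gf 0.0
```

Emit:
apply_moves(
  steps=[
    [[4,-10,0.3,0,0,0,1],[7,-15,0.3,0,0,0,1],[7,-18.1,0.3,0,0,0.2,1],[7,-18.1,0.3,0,0,0.2,1],[7,-18.1,0.3,0,0,0.2,1],[7,-18.1,0.3,0,0,0.2,1]],
  ],
)

```text
time_s: 5.32
position: [0.5129, 0.2596, 0.1098]
tcp_rot: [[-0.97, -0.243, 0.001], [-0.243, 0.97, 0.0], [-0.001, 0.0, -1.0]]
force: [-0.1, -1.0, 0.8]
opening: 0.987
grasp_force: 0.0
```

```bash
python3 - <<'E'
from h import *
delta((.512,.2595,.036),104.2)
E
```

```text
pos [0.5129 0.2596 0.1098] t 5.325 F [-0.1 -1.   0.8] shift cm [0.1  0.01 7.38] rot [ 0.01  0.06 -0.14] op 0.987 gf 0.0
```

Emit:
apply_moves(
  steps=[
    [[0.1,0,3.5,0,0,0,1],[0.1,0,6,0,0,0,1],[0.1,0,7.4,0,0,0,1],[0.1,0,7.4,0,0,0,1],[0.1,0,7.4,0,0,0,1],[0.1,0,7.4,0,0,0,-1],[0.1,0,7.4,0,0,0,-1],[0.1,0,7.4,0,0,0,-1],[0.1,0,7.4,0,0,0,-1],[0.1,0,7.4,0,0,0,-1],[0.1,0,7.4,0,0,0,-1]],
  ],
)

```text
time_s: 6.7
position: [0.5114, 0.2587, 0.0357]
tcp_rot: [[-0.97, -0.243, 0.0], [-0.243, 0.97, 0.0], [-0.0, -0.0, -1.0]]
force: [0.6, -0.7, 1.8]
opening: 0.637
grasp_force: 30.0
```

Gripped at 30 N, with the opening right for 56 mm. I'll lift slowly.

Emit:
apply_moves(
  steps=[
    [[0,0,-0.5,0,0,0,-1],[0,0,-1,0,0,0,-1],[0,0,-2,0,0,0,-1],[0,0,-3.5,0,0,0,-1],[0,0,-5.5,0,0,0,-1],[0,0,-7,0,0,0,-1],[0,0,-8,0,0,0,-1],[0,0,-8,0,0,0,-1],[0,0,-8,0,0,0,-1]],
  ],
)

```text
time_s: 7.82
position: [0.5109, 0.2586, 0.1151]
tcp_rot: [[-0.97, -0.243, -0.001], [-0.243, 0.97, -0.0], [0.001, -0.0, -1.0]]
force: [-0.5, -0.5, -1.5]
opening: 0.629
grasp_force: 30.0
```

```bash
python3 - <<'E'
from h import *
a=bot.capture("side");cv2.imwrite("pics/s2.png",a);b=bot.capture("top");cv2.imwrite("pics/t2.png",b)
p=proj("side",[[.54,.27,.12]])[0].astype(int);q=proj("top",[[.54,.27,.12]])[0].astype(int);print(p,q)
f=lambda a,p,w,h:cv2.resize(a[p[1]-h:p[1]+h,p[0]-w:p[0]+w],None,fx=5,fy=5,interpolation=cv2.INTER_CUBIC)
cv2.imwrite("pics/s2c.png",np.hstack([f(a,p,45,45),f(b,q,30,45)]))
delta((.45,-.25,.12),75)
E
```

```text
[298 190] [253 225]
pos [0.5108 0.2585 0.1148] t 7.925 F [-0.4 -0.  -2.3] shift cm [ 18.24 -47.86  -0.49] rot [-0.03 -0.09 29.04] op 0.635 gf 30.0
```

View pics/s2c.png

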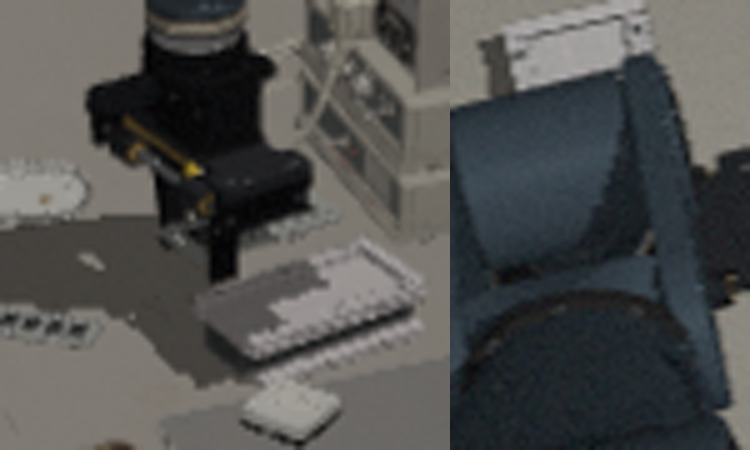

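The strip hangs level from the fingers, clear of the track. I'll carry it in front of the microscope to above the rest.

Emit:
apply_moves(
  steps=[
    [[2,-1.5,-1,0,0,0,-1],[5,-4.5,-2,0,0,2,-1],[8.5,-8.5,-2,0,0,4,-1],[11.7,-13,-2,0,0,7,-1],[13.5,-17,-2,0,0,10,-1],[15,-21,-2,0,0,13,-1],[16,-25,-2,0,0,16,-1],[16.5,-29,-2,0,0,18,-1],[16.7,-33,-2,0,0,20,-1],[16.8,-37,-2,0,0,22,-1],[16.8,-41,-2,0,0,24,-1],[16.6,-44.5,-2,0,0,26,-1],[16.5,-46.8,-2,0,0,28,-1],[16.5,-47.6,-2,0,0,28,-1],[16.5,-47.6,-2,0,0,28,-1],[16.5,-47.6,-2,0,0,28,-1],[16.5,-47.6,-2,0,0,28,-1]],
  ],
)

```text
time_s: 10.05
position: [0.4664, -0.242, 0.1355]
tcp_rot: [[-0.971, 0.24, -0.001], [0.24, 0.971, 0.001], [0.001, 0.0, -1.0]]
force: [0.6, -0.0, -0.6]
opening: 0.637
grasp_force: 30.0
```

```bash
python3 - <<'E'
from h import *
a=bot.capture("side");cv2.imwrite("pics/s3.png",a)
p=proj("side",[[.5,-.25,.09]])[0].astype(int);print(p)
f=lambda a,p,w,h:cv2.resize(a[p[1]-h:p[1]+h,p[0]-w:p[0]+w],None,fx=5,fy=5,interpolation=cv2.INTER_CUBIC)
cv2.imwrite("pics/s3c.png",f(a,p,70,50))
delta((.466,-.2436,.041),76)
E
```

```text
[344 282]
pos [ 0.4665 -0.2422  0.1356] t 10.1 F [-0.3  1.  -0.9] shift cm [ 0.01 -0.15  9.46] rot [ 0.02 -0.03  0.1 ] op 0.63 gf 30.0
```

View pics/s3c.png

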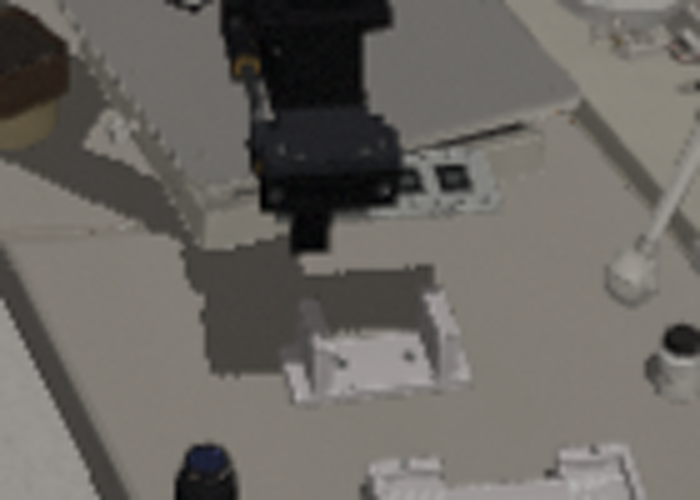

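The strip is level above the rest, on line with its bars. Lowering it onto them.

Emit:
apply_moves(
  steps=[
    [[0,-0.1,2.5,0,0,0,-1],[0,-0.1,5,0,0,0,-1],[0,-0.1,7,0,0,0,-1],[0,-0.1,8.4,0,0,0,-1],[0,-0.1,9,0,0,0,-1],[0,-0.1,9.3,0,0,0,-1],[0,-0.1,9.4,0,0,0,-1],[0,-0.1,9.4,0,0,0,-1]],
  ],
)

```text
time_s: 11.1
position: [0.4668, -0.2442, 0.042]
tcp_rot: [[-0.97, 0.241, 0.001], [0.241, 0.97, -0.001], [-0.001, -0.0, -1.0]]
force: [-0.7, 0.0, 0.3]
opening: 0.637
grasp_force: 30.0
```

Emit:
apply_moves(
  steps=[
    [[0,0,0.1,0,0,0,-1],[0,0,0.15,0,0,0,-1],[0,0,0.15,0,0,0,-1]],
  ],
)

```text
time_s: 11.48
position: [0.4668, -0.2443, 0.0407]
tcp_rot: [[-0.97, 0.241, 0.001], [0.241, 0.97, -0.001], [-0.001, -0.0, -1.0]]
force: [-1.2, 0.1, 5.2]
opening: 0.636
grasp_force: 30.0
```

Contact at the expected height, 5 N. Releasing, then rising clear to look.

Emit:
apply_moves(
  steps=[
    [[0,0,0,0,0,0,0.6],[0,0,0,0,0,0,1],[0,0,0,0,0,0,1],[0,0,0,0,0,0,1],[0,0,0,0,0,0,1],[0,0,-3,0,0,0,1],[0,0,-7,0,0,0,1],[0,6,-9,0,0,0,1],[0,12,-9,0,0,0,1],[0,17,-9,0,0,0,1],[0,17,-9,0,0,0,1]],
  ],
)

```text
time_s: 12.85
position: [0.5074, -0.0757, 0.1301]
tcp_rot: [[-0.972, 0.236, -0.001], [0.236, 0.972, 0.001], [0.001, 0.001, -1.0]]
force: [0.9, 0.8, 0.1]
opening: 1.002
grasp_force: 0.0
```

```bash
python3 - <<'E'
from h import *
a=bot.capture("top");cv2.imwrite("pics/t4.png",a);g=cv2.cvtColor(a,cv2.COLOR_BGR2GRAY)
b=bot.capture("side");cv2.imwrite("pics/s4.png",b)
m=np.zeros_like(g);m[222:272,415:447]=g[222:272,415:447]<75
C=[]
for c,n,_ in blobs(m,25,90): C.append(ray("top",c,.05)[0]);print("pocket",c.round(1),n,C[-1].round(4))
p=proj("side",[[.5,-.3,.03]])[0].astype(int);q=proj("top",[[.51,-.33,.05]])[0].astype(int);print(p,q)
f=lambda a,p,w,h:cv2.resize(a[p[1]-h:p[1]+h,p[0]-w:p[0]+w],None,fx=5,fy=5,interpolation=cv2.INTER_CUBIC)
cv2.imwrite("pics/s4c.png",np.hstack([f(a,q,50,45),f(b,p,30,45)]))
delta((.51,-.25,.11),76)
E
```

```text
pocket [437.  230.5] 48 [ 0.5524 -0.2651  0.05  ]
pocket [434.9 239.5] 49 [ 0.5252 -0.2586  0.05  ]
pocket [432.8 248.5] 49 [ 0.4982 -0.2518  0.05  ]
pocket [430.6 257.6] 49 [ 0.471  -0.2452  0.05  ]
[350 309] [459 245]
pos [ 0.5076 -0.0788  0.1301] t 12.95 F [-0.4 -1.3 -0.6] shift cm [ -4.33 -16.56   2.02] rot [-0.03  0.01  0.15] op 0.998 gf 0.0
```

View pics/s4c.png

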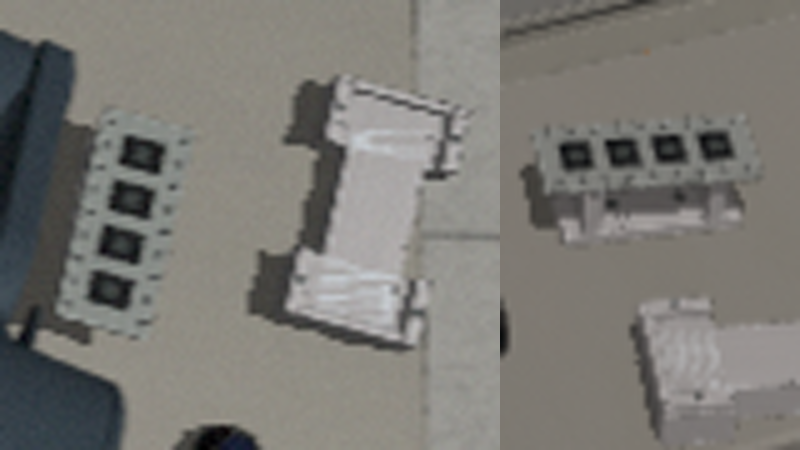

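The strip lies level on both bars, centred. In the crop the nest's corners are at about (338,75), (468,112), (415,348) and (287,310).

```bash
python3 - <<'E'
from h import *
o=np.array([409,200])
k=np.array([[338,75],[468,112],[415,348],[287,310]])/5+o-.4
W=ray("top",k,.032)[:,:2];print(W.round(4),W.mean(0).round(4),[np.linalg.norm(W[i]-W[(i+1)%4]).round(4) for i in range(4)])
d=(W[0]+W[1]-W[2]-W[3]);print("ang",np.degrees(np.arctan2(d[1],d[0])))
# nest minus dark: brightness mask at several thresholds, both views
for n,f,r in(("top","t4",(460,208,508,275)),("side","s4",(340,315,415,356))):
  g=cv2.cvtColor(cv2.imread(f"pics/{f}.png"),cv2.COLOR_BGR2GRAY)
  for T in(120,130,138):
    m=np.zeros_like(g);x0,y0,x1,y1=r;m[y0:y1,x0:x1]=g[y0:y1,x0:x1]>T
    for c,k,p in blobs(m,300,5000): print(n,T,c.round(1),k,rect(p,n,.032))
a=cv2.imread("pics/s4.png");cv2.imwrite("pics/n.png",np.hstack([cv2.resize(a[310:360,340:415],None,fx=6,fy=6,interpolation=cv2.INTER_CUBIC),cv2.resize(cv2.imread("pics/t4.png")[210:272,460:508],(270,300),interpolation=cv2.INTER_CUBIC)]))
E
```

```text
[[ 0.6077 -0.3888]
 [ 0.5871 -0.4668]
 [ 0.4434 -0.4302]
 [ 0.4641 -0.3546]] [ 0.5256 -0.4101] [np.float64(0.0807), np.float64(0.1483), np.float64(0.0784), np.float64(0.1477)]
ang -13.824774467628746
top 120 [485.2 240.8] 2703 (array([ 528.7, -409.4]), array([142.6, 207.1]), np.float32(178.8))
top 130 [486.2 237.7] 2375 (array([ 531.1, -409.5]), array([142.6, 202.2]), np.float32(178.8))
top 138 [488.7 236.6] 1341 (array([ 544.5, -430.1]), array([107.8, 193.2]), np.float32(165.6))
top 138 [500.5 260.7] 376 (array([ 468.9, -454.6]), array([44.8, 80.2]), np.float32(177.9))
side 120 [375.9 332.2] 2315 (array([ 529.6, -422.2]), array([154.1, 222.1]), np.float32(160.1))
side 130 [376.4 333.8] 856 (array([ 526.2, -416.5]), array([ 90.9, 149. ]), np.float32(166.0))
side 138 [376.  333.9] 789 (array([ 526.4, -414.6]), array([ 81., 148.]), np.float32(165.6))
```

View pics/n.png

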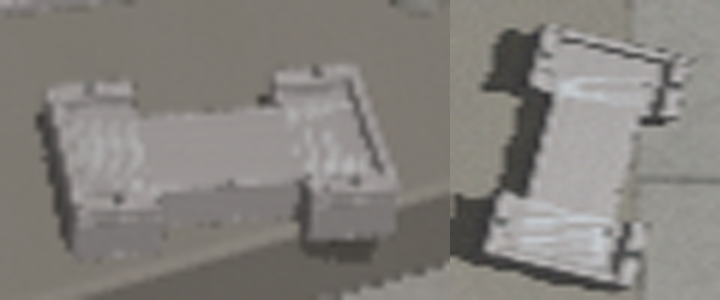

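The side crop shows the nest's top corners at about (48,88), (357,65), (399,184) and (75,200).

```bash
python3 - <<'E'
from h import *
k=np.array([[48,88],[357,65],[399,184],[75,200]])/6+[340,310]-.4
W=ray("side",k,.032)[:,:2];print(W.round(4),W.mean(0).round(4),[np.linalg.norm(W[i]-W[(i+1)%4]).round(4) for i in range(4)])
d=W[1]+W[2]-W[0]-W[3];print(np.degrees(np.arctan2(d[1],d[0])))
# side view of strip on rest for the cross-calibration
g=cv2.cvtColor(cv2.imread("pics/s4.png"),cv2.COLOR_BGR2GRAY)
m=np.zeros_like(g);m[285:305,325:372]=g[285:305,325:372]<70
for c,n,_ in blobs(m,8,90): print(c.round(1),n,ray("side",c,.05)[0].round(4))
# top view: mid floor (z=.024) 48 wide, full-view centre
o=np.array([460,210]);s=np.array([270/48,300/62])
k=np.array([[549,100],[527,190],[640,110],[617,205]])-[450,0]
F=ray("top",k/s+o-.4,.024)[:,:2];u=np.array([np.cos(np.radians(-14)),np.sin(np.radians(-14))]);v=np.array([-u[1],u[0]])
print("floor edges across",(F@v).round(4),"strip",np.dot([.5117,-.2552],v).round(4))
delta((.5117,-.2552,.1),76.3)
E
```

```text
[[ 0.4648 -0.3573]
 [ 0.609  -0.393 ]
 [ 0.5894 -0.4688]
 [ 0.447  -0.4277]] [ 0.5275 -0.4117] [np.float64(0.1485), np.float64(0.0783), np.float64(0.1482), np.float64(0.0726)]
-15.008090322336715
[353.2 293.3] 31 [ 0.5254 -0.259   0.05  ]
[362.7 292.6] 34 [ 0.5534 -0.266   0.05  ]
[334.7 294.6] 34 [ 0.4713 -0.246   0.05  ]
[344.1 294. ] 30 [ 0.4987 -0.2529  0.05  ]
[326.5 301. ] 24 [ 0.4376 -0.2642  0.05  ]
floor edges across [-0.2457 -0.2466 -0.2943 -0.295 ] strip -0.1238
pos [ 0.5076 -0.0788  0.1301] t 12.95 F [-0.4 -1.3 -0.6] shift cm [ -4.62 -17.02   3.02] rot [-0.03  0.01 -0.15] op 0.998 gf 0.0
```

Emit:
apply_moves(
  steps=[
    [[-1,-5,0,0,0,0,1],[-3,-10,0,0,0,0,1],[-4.6,-15,1,0,0,-0.2,1],[-4.6,-17,3,0,0,-0.2,1],[-4.6,-17,3,0,0,-0.2,1],[-4.6,-17,3,0,0,-0.2,1],[-4.6,-17,3,0,0,-0.2,1]],
  ],
)

```text
time_s: 13.82
position: [0.5112, -0.2537, 0.1005]
tcp_rot: [[-0.972, 0.236, -0.0], [0.236, 0.972, 0.0], [0.0, 0.0, -1.0]]
force: [0.9, 0.1, -0.6]
opening: 1.0
grasp_force: 0.0
```

```bash
python3 - <<'E'
from h import *
delta((.5120,-.2554,.0405),76.3)
E
```

```text
pos [ 0.5112 -0.2537  0.1005] t 13.825 F [ 0.9  0.1 -0.6] shift cm [-0.12 -0.15  6.  ] rot [ 0.01 -0.01  0.04] op 1.0 gf 0.0
```

Emit:
apply_moves(
  steps=[
    [[-0.1,-0.1,3,0,0,0,1],[-0.1,-0.1,5,0,0,0,1],[-0.1,-0.1,6,0,0,0,1],[-0.1,-0.1,6,0,0,0,1],[-0.1,-0.1,6,0,0,0,1],[-0.1,-0.1,6,0,0,0,-1],[-0.1,-0.1,6,0,0,0,-1],[-0.1,-0.1,6,0,0,0,-1],[-0.1,-0.1,6,0,0,0,-1],[-0.1,-0.1,6,0,0,0,-1],[-0.1,-0.1,6,0,0,0,-1]],
  ],
)

```text
time_s: 15.2
position: [0.5119, -0.2564, 0.0402]
tcp_rot: [[-0.971, 0.238, 0.0], [0.238, 0.971, -0.0], [-0.0, -0.0, -1.0]]
force: [-0.6, 0.2, 1.6]
opening: 0.636
grasp_force: 30.0
```

Emit:
apply_moves(
  steps=[
    [[0,0,-0.5,0,0,0,-1],[0,0,-1.5,0,0,0,-1],[0,0,-3,0,0,0,-1],[0,0,-5,0,0,0,-1],[0,0,-6,0,0,0,-1],[0,0,-6,0,0,0,-1],[0,0,-6,0,0,0,-1]],
  ],
)

```text
time_s: 16.08
position: [0.5116, -0.2561, 0.0998]
tcp_rot: [[-0.971, 0.238, -0.001], [0.238, 0.971, 0.0], [0.001, 0.0, -1.0]]
force: [-0.2, 0.5, 0.1]
opening: 0.631
grasp_force: 30.0
```

```bash
python3 - <<'E'
from h import *
delta((.5268,-.4105,.1),75.8)
E
```

```text
pos [ 0.5116 -0.2561  0.0998] t 16.075 F [-0.2  0.5  0.1] shift cm [ -5.15 -14.63  -0.03] rot [ 0.02 -0.04  0.44] op 0.631 gf 30.0
```

Emit:
apply_moves(
  steps=[
    [[-1,-3,0,0,0,0,-1],[-2.5,-7,0,0,0,0,-1],[-4,-11,0,0,0,0.4,-1],[-5,-14,0,0,0,0.4,-1],[-5.1,-14.6,0,0,0,0.4,-1],[-5.1,-14.6,2,0,0,0.4,-1],[-5.1,-14.6,4,0,0,0.4,-1],[-5.1,-14.6,4,0,0,0.4,-1],[-5.1,-14.6,4,0,0,0.4,-1]],
  ],
)

```text
time_s: 17.2
position: [0.5268, -0.4094, 0.0596]
tcp_rot: [[-0.97, 0.244, -0.001], [0.244, 0.97, 0.001], [0.001, 0.001, -1.0]]
force: [-0.4, 0.4, -0.0]
opening: 0.634
grasp_force: 30.0
```

```bash
python3 - <<'E'
from h import *
a=bot.capture("top");cv2.imwrite("pics/t5.png",a);b=bot.capture("side");cv2.imwrite("pics/s5.png",b)
s=bot.read_state();z=s["position"][2]+.0045+.005
print(s["position"],z)
for n,i in(("top",a),("side",b)):
    g=cv2.cvtColor(i,cv2.COLOR_BGR2GRAY);u=np.array([.9703,-.2419])
    for o in(-42,-14,14,42):
        e=proj(n,[*(s["position"][:2]+u*o/1000),z])[0]
        x,y=e.round().astype(int);m=np.zeros_like(g);m[y-6:y+7,x-6:x+7]=g[y-6:y+7,x-6:x+7]<75
        for c,k,_ in blobs(m,8,150): print(n,o,e.round(1),c.round(1),k,ray(n,c,z)[0].round(4))
delta((.5268,-.4105,.0285),75.8)
p=proj("side",[[.525,-.41,.06]])[0].astype(int);q=proj("top",[[.525,-.41,.06]])[0].astype(int)
f=lambda a,p,w,h:cv2.resize(a[p[1]-h:p[1]+h,p[0]-w:p[0]+w],None,fx=5,fy=5,interpolation=cv2.INTER_CUBIC)
cv2.imwrite("pics/s5c.png",np.hstack([f(a,q,30,45),f(b,p,50,45)]))
print(p,q)
E
```

```text
[ 0.52724369 -0.4102817   0.06062792] 0.0701279223159622
top 14 [489.4 234.5] [488.7 233.9] 139 [ 0.5424 -0.4116  0.0701]
side -42 [361.9 322.4] [364.3 321.7] 101 [ 0.4939 -0.3998  0.0701]
pos [ 0.5272 -0.4103  0.0606] t 17.3 F [ 0.5  0.2 -0.2] shift cm [ 0.04 -0.03  3.21] rot [-0.04  0.06  0.08] op 0.637 gf 30.0
[375 324] [487 240]
```

View pics/s5c.png

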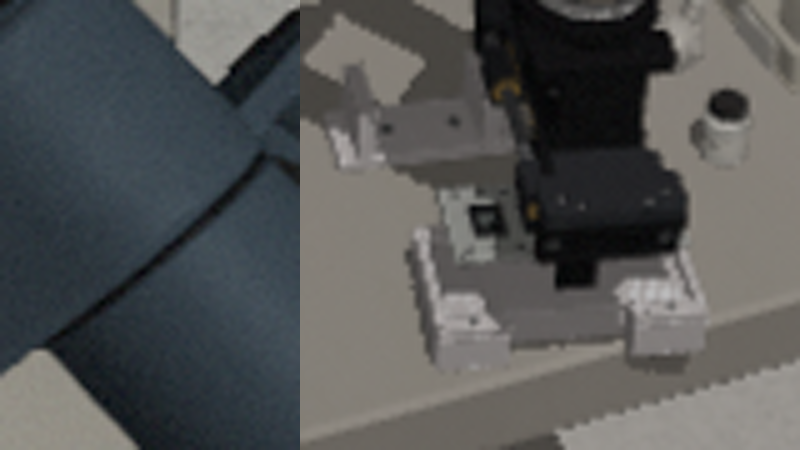

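The strip is level above the nest; its outer pocket at side pixel (362,323) is where the arm pose predicts it. Lowering in steps, watching the force.

Emit:
apply_moves(
  steps=[
    [[0,0,1.5,0,0,0,-1],[0,0,2.5,0,0,0,-1],[0,0,2.9,0,0,0,-1],[0,0,3.3,0,0,0,-1],[0,0,3.6,0,0,0,-1],[0,0,3.6,0,0,0,-1]],
  ],
)

```text
time_s: 18.05
position: [0.5267, -0.4103, 0.0239]
tcp_rot: [[-0.97, 0.245, -0.0], [0.245, 0.97, 0.0], [0.0, 0.0, -1.0]]
force: [-0.3, 0.1, -0.5]
opening: 0.636
grasp_force: 30.0
```

No force with the underside already below the wall tops. Going down to the floor.

Emit:
apply_moves(
  steps=[
    [[0,0,0.2,0,0,0,-1],[0,0,0.4,0,0,0,-1],[0,0,0.47,0,0,0,-1],[0,0,0.47,0,0,0,-1],[0,0,0.47,0,0,0,-1]],
  ],
)

```text
time_s: 18.68
position: [0.5267, -0.4103, 0.0194]
tcp_rot: [[-0.97, 0.245, 0.0], [0.245, 0.97, -0.0], [-0.0, -0.0, -1.0]]
force: [-0.1, 0.1, -0.8]
opening: 0.634
grasp_force: 30.0
```

Emit:
apply_moves(
  steps=[
    [[0,0,0.06,0,0,0,-1],[0,0,0.06,0,0,0,-1],[0,0,0.06,0,0,0,0.6],[0,0,0.06,0,0,0,1],[0,0,0.06,0,0,0,1],[0,0,0.06,0,0,0,1],[0,0,0.06,0,0,0,1],[0,0,-3,0,0,0,1],[0,0,-7,0,0,0,1],[0,6,-10,0,0,0,1],[0,12,-12,0,0,0,1],[0,18,-12,0,0,0,1],[0,22,-12,0,0,0,1],[0,22,-12,0,0,0,1],[0,22,-12,0,0,0,1]],
  ],
)

```text
time_s: 20.55
position: [0.5807, -0.1974, 0.1395]
tcp_rot: [[-0.97, 0.244, 0.0], [0.244, 0.97, -0.001], [-0.001, -0.001, -1.0]]
force: [1.0, -0.3, 0.3]
opening: 0.998
grasp_force: 0.0
```

```bash
python3 - <<'E'
from h import *
for n,r in(("top",(462,212,506,272)),("side",(340,315,410,352))):
    g=cv2.cvtColor(bot.capture(n),cv2.COLOR_BGR2GRAY);x0,y0,x1,y1=r
    m=np.zeros_like(g);m[y0:y1,x0:x1]=g[y0:y1,x0:x1]<75;C=[]
    for c,k,_ in blobs(m,15,70): print(n,c.round(1),k,ray(n,c,.029)[0].round(4))
delta((.5,-.2,.2),76)
E
```

```text
top [464.1 217.5] 69 [ 0.5985 -0.3528  0.029 ]
top [486.8 228.3] 45 [ 0.5671 -0.4205  0.029 ]
top [484.7 237.1] 48 [ 0.5399 -0.4136  0.029 ]
top [482.7 246.1] 46 [ 0.5125 -0.4066  0.029 ]
top [480.7 255. ] 47 [ 0.4853 -0.3999  0.029 ]
side [348.6 338.4] 34 [ 0.4465 -0.4062  0.029 ]
side [380.9 332. ] 44 [ 0.5408 -0.4144  0.029 ]
side [390.8 331.4] 38 [ 0.5678 -0.4217  0.029 ]
side [360.9 333.6] 39 [ 0.486  -0.4009  0.029 ]
side [370.9 332.9] 43 [ 0.5132 -0.4078  0.029 ]
side [396.4 350.6] 19 [ 0.5481 -0.4911  0.029 ]
pos [ 0.5805 -0.1984  0.1393] t 20.65 F [ 0.1 -0.2 -0.4] shift cm [ 7.76 -2.14 -6.07] rot [-0.02  0.02 -0.24] op 0.998 gf 0.0
```

Both views place the strip at the floor height, level and centred at (0.526, -0.410), with its yaw matching the nest. Handing in.

```bash
python3 -c "
from rig import bot
print(bot.hand_in())"
```

```text
the job is handed in; nothing more can be done
None
```

I slid the strip out of the track, carried it by its end to the rest, took it again by its middle and laid it in the nest. I handed it in at about 21 s; my last measurement had it flat and within about 1 mm of the nest's centre, but the hand-in returned no verdict.

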